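# Lock the blue filter cap

### The arm

A 7-joint arm with a two-finger parallel gripper is mounted at the origin on a cart in front of the work surface, level with it; the furniture and walls round the work are solid. World frame = base frame: x ahead of the robot, y to its left, z up, the work surface at z = 0. Lengths are in mm, angles in rad, forces in N, time in s.
With the tool pointing down it reaches from about 425 to 875 mm from the base axis. Payload 4.7 kg.
Tool frame: the origin (TCP) lies at the very end of the fingers, on their centre line; the grasp point (between the pads) lies 19 mm behind it; z points along the fingers, y is the line along which they close (so a half turn about z gives the same grasp; the last joint's range is limited). The gripper opens to 85 mm and grips with 20 to 120 N. Pads are 22 mm wide; open, the fingers measure 114 mm over their backs; the gripper's body (76 mm by 85 mm) begins 54 mm behind the grasp point. The pads swing forward as they close: fully open they stand 13 mm farther back than shut.
Start: joints at [-1.203, 0.321, -0.07, 1.45, 0.023, 1.371, -0.057], TCP at [225.232, 609.753, 200.849] pointing down, gripper open.
Joint ranges: [-2.86, 2.86], [-0.3, 2.09], [-1.38, 1.24], [0.06, 2.45], [-1.56, 4.7], [0.09, 2.05], [-2.69, 2.69]. Speed limits (rad/s): [2.57, 2.57, 3.14, 3.14, 3.14, 3.14, 3.14].

### API

Orientations are given as a unit quaternion [w, x, y, z].
In Python, from rig import manip gives the robot as it stands. Calls block until the motion is done:
- manip.reach(position, orientation): joint-space move of the TCP to a pose.
- manip.line_to(position, vel=150, orientation=None): straight line of the TCP; orientation=None keeps the orientation; vel is the mean speed in mm/s.
- manip.goto_joints(angles): joint-space move.
- manip.command_gripper(opening): finger opening in mm; the grip force is fixed at half the most; returns when the fingers have stopped.
- manip.sleep(seconds).
- manip.inverse_kinematics(position, orientation): joint angles nearest the present ones, or None.
- manip.state(): the state.
- manip.capture(name): name is "side" or "top"; returns the picture (420x560x3 uint8, red, green, blue); there is no depth.
- manip.camera_info(name): a dict with "fovy" (degrees; the focal length in pixels is half the picture's height over the tangent of half this angle, whatever the lens; pixels are square), "cx", "cy" (the principal point, pixels), "extrinsics" (4x4, takes a point from camera to world coordinates). Camera axes: x right, y up, looking along -z (the intrinsics and any distortion apply to the point x, -y, -z); pixel columns grow to the right and rows downward; lengths in mm; the calibration is good to about 2 mm. A picture is of the moment at which its call begins. camera_info takes no time and is no camera call.
A pose or a line that the arm cannot do raises manip.PlanningError and nothing moves.
- manip.finish_job(): hands the job in; it is judged then, once.
Trained networks look in the newest picture that a camera, given by its name, has taken for a name from the list of things; names that differ only in an ending like _2 or _b are one class to them, and where a whole thing is asked for, a point or a joint stands for the part that bears it (a point fixed in the world has none). Each returns a list of dicts, best first, with "conf" (0 to 1); they miss things now and then, are a little off and sometimes report something else, mostly with a low value. They report only what shows in the picture. A call takes as long as a camera call. They do not tell look-alikes from the thing itself.
- manip.outline_of(camera, name): "pixels" (420x560 bool, what is visible of it) and "position" ([column, row] in pixels, amid what is visible of it).
The state is a dict: "t": time; "joints": joint angles; "joint_vel": joint speeds; "tau": joint torques, N m; "tcp_pos": TCP position; "tool_rot": TCP orientation; "wrist_force": force on the tool from outside, world axes, zero at the start; "moment": the same for the moment, N m; "gripper_width": finger opening in mm; "finger_force": force on a finger pad.
Only numpy, scipy, OpenCV 4.12 (cv2) and the standard library are available. Lean on these libraries where they do the work, as an engineer would, in place of code of your own. Each camera call takes 0.05 s, during which the arm holds its last target. There are 200 camera calls.

### The job

Two water filter heads stand on the worktop, both with their caps sitting up unlocked. Lock the blue cap: push it straight down by its grip bar against the spring, turn it a quarter turn clockwise as seen from above while it is down, then let go so that it springs up into its locking notch. Leave the grey cap up and unlocked, and do not press it down; its filter is not in yet.

Things in the scene. Friction and masses are not known exactly. Their poses are not given: they have to be found in the camera images.
- blue_grip (a point): Centre of the blue cap's grip bar: 62 long, 16 wide, 36 mm tall (18 above, 18 below this point), standing on the cap's 82 mm round flange. x along the bar, y across its width (pinch there, from above), z up; moves with the cap. 127 mm above the worktop at the start. Its white head is fixed. Bar square to the line of its two hose ports: unlocked; along it: locked. It cannot lift out.
- blue_press (a joint): How far the blue cap is pushed down, m: 0 up, 0.013 hard stop. The spring pushes back with about 5 N at the top, 10 N at the stop. Beyond 0.010 its two pins pass under the collar's ledges and it can turn; with less, turning is blocked. Let go in the locking notch it springs up to 0.003 and is held; let go short of the notch it stays at about 0.009.
- blue_turn (a joint): How far the blue cap is turned, rad, positive clockwise seen from above: -0.1 to 0.1 at the start, end stop at 1.62. The locking notch takes it from about 1.2 on, so a quarter turn (1.57) is well inside. Turning takes under 0.2 N m.
- grey_grip (a point): Centre of the grip bar on the grey cap, on a second filter head of the same make and size, axes as for the blue one. This cap is to stay up and unlocked.
Not all that is in view belongs to the job. What is shaped like the part that bears blue_grip but orange is not meant.

How it is judged (in metres and radians):
On the way:
1. the blue cap is pushed down past its ledges, still unturned (value of joint blue_press above 0.0085 m and value of joint blue_turn below 0.6 rad), for 0.05 s.
At the end, for the whole second after the job is handed in: The blue cap is turned by more than 1.15 rad (66 degrees) clockwise and has sprung up into its locking notch (pushed down between 1.5 and 6 mm); the grey cap is still up, within 6 mm of where it was (value of joint blue_turn above 1.15 rad and value of joint blue_press between 0.0015 and 0.006 m and distance of grey_grip from where it was at the start of the episode below 0.006 m); the robot touches nothing.
It fails at once if the grey cap is pressed down (by more than 7 mm) (distance of grey_grip from where it was at the start of the episode above 0.007 m).
It also fails if it takes over 32 s, if anything falls off the work surface, if the arm or the gripper's body presses on something with over 40 N, if the wrist force passes 120 N, or if a joint passes its speed limit or range.

## Working session

There is one attempt and no reset: what is moved stays moved. The work goes in short steps, each a Python script; the robot and the scene stay as the last script left them, time stands still between calls to the robot, and variables do not carry over. Pictures are saved under pics/ and viewed, at most 10 in all, crops included, and the job is handed in when it is done.

```bash
mkdir -p pics; python3 - <<'E'
from rig import manip
import cv2,numpy as np
for c in("top","side"):
    im=manip.capture(c); cv2.imwrite(f"pics/{c}0.png",im[:,:,::-1])
    i=manip.camera_info(c); print(c,{k:(np.round(v,3).tolist() if k=="extrinsics" else v) for k,v in i.items()})
    for n in("blue_grip","grey_grip"):
        for o in manip.outline_of(c,n):
            ys,xs=np.where(o["pixels"]);print(n,o["conf"],o["position"],xs.min(),xs.max(),ys.min(),ys.max(),im[o["pixels"]].mean(0))
s=manip.state();print(s["t"],s["tool_rot"],s["tcp_pos"],s["wrist_force"])
E
```

```text
top {'fovy': 46.702868683745336, 'cx': 272.2104146022087, 'cy': 211.15119667632078, 'extrinsics': [[0.014, 0.984, -0.178, 290.587], [-1.0, 0.008, -0.029, 4.413], [-0.027, 0.178, 0.984, 948.829], [0.0, 0.0, 0.0, 1.0]]}
blue_grip 0.82 [167.8, 186.7] 144 190 163 208 [ 84.59779454 105.02669762 166.29019153]
blue_grip 0.6 [253.1, 259.3] 230 276 236 283 [ 62.10284091 103.08863636 192.11420455]
grey_grip 0.76 [347.6, 207.0] 327 373 185 231 [125.94934446 123.80333731 118.84266985]
side {'fovy': 49.58301987224167, 'cx': 274.25159423126905, 'cy': 206.56007214498516, 'extrinsics': [[0.934, 0.226, -0.278, 167.39], [-0.358, 0.566, -0.743, -649.263], [-0.01, 0.793, 0.609, 661.822], [0.0, 0.0, 0.0, 1.0]]}
blue_grip 0.6 [272.8, 152.7] 255 290 137 177 [ 75.1884058   90.90993789 141.60559006]
blue_grip 0.57 [239.7, 204.4] 219 260 185 231 [ 82.78771384  91.25894246 142.73328149]
grey_grip 0.56 [315.8, 244.4] 294 338 225 274 [116.78651685 111.59021811 109.69662921]
0.3 [-4.01134301e-05  1.75990375e-01  9.84391846e-01 -2.83714575e-04] [225.17590338 609.57000909 200.46052391] [-1.09336239 -0.09049973 -0.50441708]
```

View pics/top0.png

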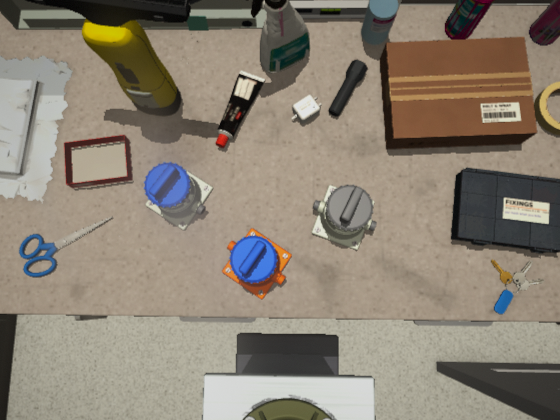

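View pics/side0.png

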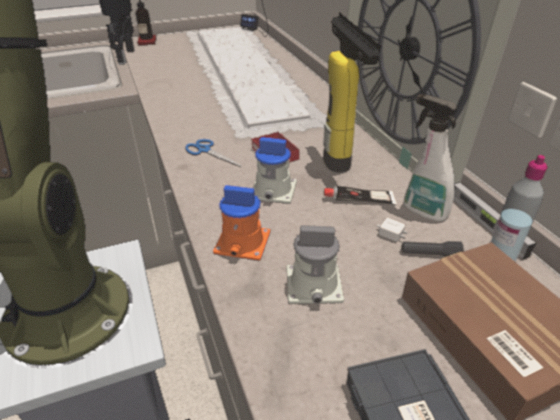

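The outlines give two blue caps and one grey:
- Top (168,187), side (273,153): blue cap on a white head.
- Top (253,259), side (240,204): blue cap on an orange head, the look-alike.
- Top (348,207): grey cap.

The white-headed one fits the description. I'll confirm it in an enlarged crop.

```bash
cat > h.py <<'E'
import numpy as np
from rig import manip
def ray(c,u,v):
    i=manip.camera_info(c); f=210/np.tan(np.radians(i["fovy"]/2)); E=np.array(i["extrinsics"])
    d=E[:3,:3]@np.array([(u-i["cx"])/f,-(v-i["cy"])/f,-1]); return E[:3,3],d
def atz(c,u,v,z):
    o,d=ray(c,u,v); return o+d*(z-o[2])/d[2]
def proj(c,p):
    i=manip.camera_info(c); f=210/np.tan(np.radians(i["fovy"]/2)); E=np.array(i["extrinsics"])
    q=E[:3,:3].T@(np.array(p)-E[:3,3]); return i["cx"]+f*q[0]/-q[2], i["cy"]-f*q[1]/-q[2]
E
python3 - <<'E'
from h import *
import cv2
a=cv2.imread("pics/top0.png")[150:235,135:220]; b=cv2.imread("pics/side0.png")[130:205,240:315]
cv2.imwrite("pics/crop0.png",np.hstack([cv2.resize(a,(400,400),interpolation=2),cv2.resize(b,(400,400),interpolation=2)]))
A,B=[ray(c,u,v) for c,u,v in(("top",167.8,186.7),("side",272.8,152.7))]
t=np.linalg.lstsq(np.c_[A[1],-B[1]],B[0]-A[0],rcond=None)[0]
p,q=A[0]+t[0]*A[1],B[0]+t[1]*B[1];print(p,q)
print(atz("top",167.8,186.7,118))
E
```

```text
[484.20742221 215.11152742 112.93896143] [488.96293747 213.83488909 113.71870364]
[483.03511442 213.83581593 118.        ]
```

View pics/crop0.png

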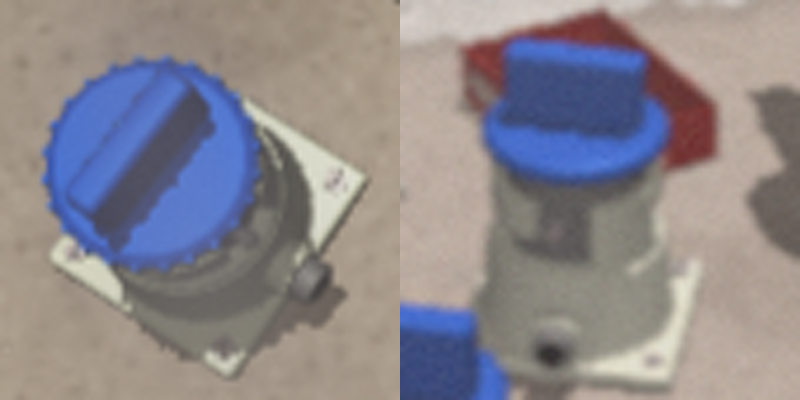

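```bash
python3 - <<'E'
from h import *
T=lambda x,y:(135+x/4.706-.4,150+y/4.706-.4)
S=lambda x,y:(240+x/5.333-.4,130+y/5.333-.4)
print("flange",atz("top",*T(152,163),107), atz("top",*T(45,163),107),atz("top",*T(258,163),107))
e1,e2=atz("top",*T(82,196),145),atz("top",*T(178,77),145)
print("ends",e1,e2,np.linalg.norm(e1-e2),(e1+e2)/2,np.arctan2(*(e2-e1)[1::-1]))
s1,s2=atz("side",*S(107,54),145),atz("side",*S(245,63),145)
print("side",s1,s2,np.linalg.norm(s1-s2),(s1+s2)/2,np.arctan2(*(s2-s1)[1::-1]))
print("fl side",atz("side",*S(177,125),107))
# ports: visible port
p=atz("top",*T(310,278),40);print("port",p)
print("look-alike",atz("top",253,259,118),"grey",atz("top",347.6,207,118))
E
```

```text
flange [490.08743422 218.46487901 107.        ] [489.79813627 259.43874669 107.        ] [490.37327876 177.9801236  107.        ]
ends [468.63721548 233.67553382 145.        ] [513.38186259 200.93505008 145.        ] 55.4438699925113 [491.00953903 217.30529195 145.        ] -0.6316978839069016
side [463.18003317 230.33363617 145.        ] [515.6100111  200.60935435 145.        ] 60.269689857790546 [489.39502213 215.47149526 145.        ] -0.5157505410878943
fl side [492.32736036 222.96818964 107.        ]
port [458.54659619 168.48017711  40.        ]
look-alike [357.48951972  60.79154279 118.        ] grey [ 449.25134516 -101.40624545  118.        ]
```

The enlarged crop confirms it: blue cap on a white head, with the bar square to the port. The centre is about (490, 217), the flange diameter measures 81.5 mm (82 given), and the bar yaw is about -0.6. Next I plan both yaw branches and move to hover.

```bash
cat >> h.py <<'E'
def Q(th): return [0,float(np.cos(th/2)),float(np.sin(th/2)),0]
C=np.array([490.3,217.5]); TH=-0.61
def P(z,c=C): return [float(c[0]),float(c[1]),float(z)]
E
python3 - <<'E'
from h import *
import cv2
opts=[]
for k in(0,np.pi):
    for th in(TH+k,TH+k-.8,TH+k-1.55):
        j=manip.inverse_kinematics(P(115),Q(th)); print(round(th,2),None if j is None else np.round(j,2).tolist())
manip.command_gripper(55)
th=TH if False else TH
ok=[k for k in(0,np.pi,-np.pi) if all((j:=manip.inverse_kinematics(P(100),Q(TH+k-d))) is not None and abs(j[6])<2.5 for d in(0,.8,1.6))]
print(ok)
k=min(ok,key=lambda k:max(abs(manip.inverse_kinematics(P(110),Q(TH+k-d))[6]) for d in(0,1.6)))
open("k.txt","w").write(str(float(k)));print("k",k)
manip.reach(P(210),Q(TH+k))
s=manip.state();print(s["t"],s["tcp_pos"],np.round(s["joints"],2),s["wrist_force"])
im=manip.capture("side");cv2.imwrite("pics/s1.png",cv2.resize(im[60:270,160:400,::-1],None,fx=2.5,fy=2.5))
E
```

```text
-0.61 [-1.41, 0.23, 1.07, 1.87, -0.22, 1.17, -2.45]
-1.41 [0.54, 0.34, -1.17, 1.81, 0.34, 1.21, 2.57]
-2.16 [-0.61, 0.14, 0.16, 1.85, -0.02, 1.15, 2.11]
2.53 [-0.71, 0.14, 0.26, 1.85, -0.04, 1.15, 0.53]
1.73 [-0.78, 0.14, 0.34, 1.86, -0.05, 1.15, -0.26]
0.98 [-0.82, 0.14, 0.38, 1.86, -0.06, 1.15, -1.01]
[3.141592653589793, -3.141592653589793]
k -3.141592653589793
2.4333 [489.65832747 219.39771857 209.90352967] [-0.7   0.07  0.25  1.73 -0.02  1.34  0.51] [ 0.18271988 -0.29077794 -1.0882506 ]
```

View pics/s1.png

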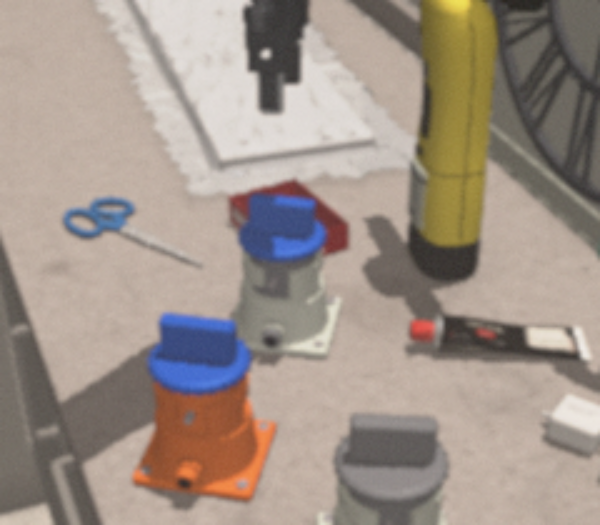

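The picture shows the gripper at crop (270,100), directly above the white-headed blue cap, with the tall bottle clear of it. I'll descend and grip.

```bash
cat >> h.py <<'E'
K=float(open("k.txt").read())
def show(l=""):
    s=manip.state();print(l,round(s["t"],2),np.round(s["tcp_pos"],1),"F",np.round(s["wrist_force"],1),"M",np.round(s["moment"],2),"w",round(s["gripper_width"],1),"ff",s["finger_force"]);return s
E
python3 - <<'E'
from h import *
import cv2
print(proj("side",P(210)))
manip.line_to(P(135),vel=120); show("mid")
manip.line_to(P(116),vel=50); s=show("low")
if abs(s["wrist_force"][2])<6:
    manip.command_gripper(5); show("grip")
im=manip.capture("top");im2=manip.capture("side")
cv2.imwrite("pics/g1.png",np.hstack([cv2.resize(im[110:260,90:240,::-1],(400,400)),cv2.resize(im2[80:230,190:340,::-1],(400,400))]))
E
```

```text
(np.float64(272.2433407737758), np.float64(114.24837675586804))
mid 3.26 [490.7 217.8 135.6] F [ 0.2  0.6 -0.3] M [ 0.02 -0.04 -0.03] w 54.9 ff 0.0
low 3.79 [490.1 217.4 115.7] F [-0.4 -0.  -0.5] M [-0.02  0.    0.05] w 54.9 ff 0.0
grip 4.33 [490.3 217.5 116.1] F [ 0.5 -0.2  0.3] M [0.   0.   0.02] w 4.8 ff 0.0
```

View pics/g1.png

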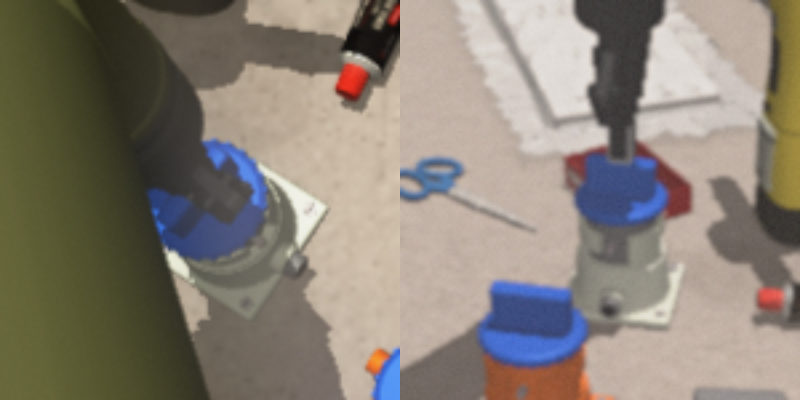

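The grip closed on nothing (width 4.8). I'll enlarge the current views and mark where the calibration puts the TCP.

```bash
python3 - <<'E'
from h import *
import cv2
o=[]
for c,(r,q) in(("top",(145,130)),("side",(95,230))):
    im=manip.capture(c)[:,:,::-1].copy()
    a=cv2.resize(im[r:r+80,q:q+80],(400,400),interpolation=2)
    for z,col in((116,(0,0,255)),(145,(0,255,0)),(190,(0,255,255))):
        u,v=proj(c,P(z)); print(c,z,u,v); cv2.circle(a,(int((u-q+.5)*5),int((v-r+.5)*5)),4,col,1)
    o.append(a)
cv2.imwrite("pics/g2.png",np.hstack(o))
E
```

```text
top 116 166.22548818192044 182.94066508936962
top 145 162.13193584613816 178.95463725939115
top 190 155.19323899248974 172.19819774335855
side 116 272.7645592629475 151.00157154901913
side 145 272.6098287953204 140.09090906241005
side 190 272.3591328627396 122.41333883915324
```

View pics/g2.png

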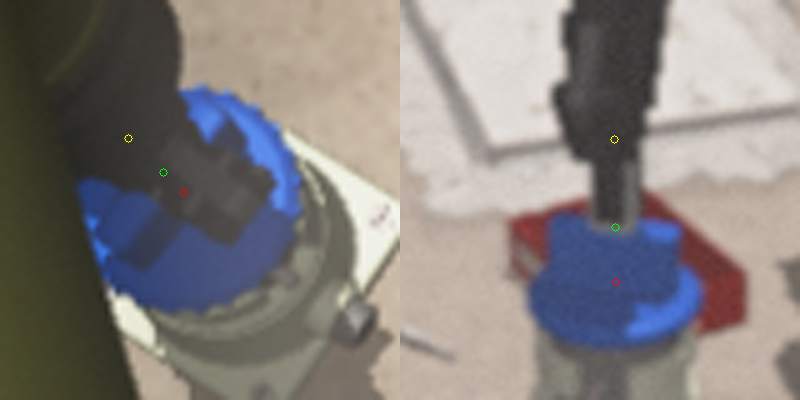

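The top view fits a tool centred over the cap. In the side view the fingertips end on the bar's top face, at about z=145, although the TCP is reported at 116. So the fingers seem to end roughly 27 mm short of the stated TCP. The hover picture agrees, with the tip at row 104 against an expected 111 to 114. I'll open and step down under a force check, then look.

```bash
python3 - <<'E'
from h import *
import cv2
manip.command_gripper(55); show("open")
for z in(112,108,104,100,96):
    manip.line_to(P(z),vel=40); s=show(z)
    if np.linalg.norm(s["wrist_force"])>4: break
im=manip.capture("side");cv2.imwrite("pics/g3.png",cv2.resize(im[95:195,220:320,::-1],(600,600),interpolation=2))
E
```

```text
open 5.06 [490.3 217.5 116. ] F [-0.5  0.  -0.7] M [-0.02 -0.01  0.05] w 55.0 ff 0.0
112 5.31 [490.  217.3 111.5] F [-0.3 -0.8  0.4] M [-0.03 -0.01  0.05] w 54.8 ff 0.0
108 5.56 [490.  217.4 107.6] F [0.2 0.  0.1] M [-0.02  0.01 -0.01] w 54.8 ff 0.0
104 5.81 [490.1 217.4 103.7] F [-0.6 -0.   0. ] M [-0.02  0.06 -0.01] w 54.8 ff 0.0
100 6.06 [490.1 217.4  99.7] F [ 0.6 -0.2 -0.3] M [-0.01 -0.01  0.05] w 54.8 ff 0.0
96 6.31 [490.1 217.4  95.6] F [-0.2 -0.3  0. ] M [ 0.02 -0.01 -0.01] w 54.9 ff 0.0
```

View pics/g3.png

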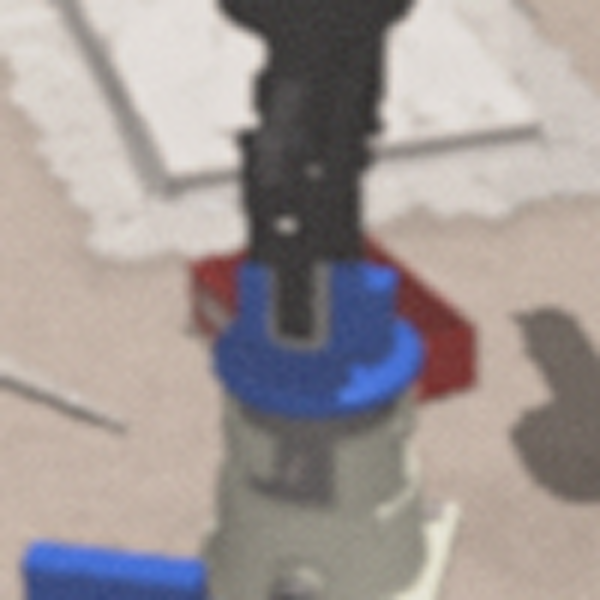

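Confirmed: the near finger is now in front of the bar (tip at crop (300,340)), centred and with no contact. I'll use a tool offset of about 27 mm from here: down a little more, then grip.

```bash
python3 - <<'E'
from h import *
for z in(92,89):
    manip.line_to(P(z),vel=40); s=show(z)
if abs(s["wrist_force"][2])<4:
    manip.command_gripper(5); s=show("grip")
    if 12<s["gripper_width"]<20:
        for z in(86,83,80,78,77,76):
            manip.line_to(P(z),vel=30); s=show(z)
            if s["wrist_force"][2]>16: break
E
```

```text
92 6.61 [490.  217.4  91.6] F [-0.4 -0.4 -0.4] M [-0.04  0.   -0.05] w 55.0 ff 0.0
89 6.86 [490.1 217.4  88.8] F [ 0.7  0.3 -0.9] M [ 0.03 -0.01 -0.04] w 54.8 ff 0.0
grip 7.29 [491.2 218.8  89.5] F [ 2.4  4.  -0.5] M [ 0.69 -0.56  0.01] w 14.6 ff 60.32194375991821
86 7.54 [491.3 218.7  87.2] F [1.8 4.5 5.4] M [ 0.64 -0.29  0.02] w 14.9 ff 61.279038190841675
83 7.79 [491.3 218.8  84.5] F [1.8 3.6 5.7] M [ 0.56 -0.12 -0.02] w 14.6 ff 61.415512561798096
80 8.04 [491.4 218.7  81.6] F [0.9 2.6 6.2] M [ 0.58 -0.03 -0.02] w 15.1 ff 61.553674936294556
78 8.29 [491.4 218.7  79.8] F [0.6 3.  8.3] M [0.54 0.   0.05] w 15.0 ff 61.64362549781799
77 8.54 [491.4 218.8  78.9] F [1.2 4.  7.5] M [ 0.49  0.04 -0.06] w 15.0 ff 61.74574255943298
76 8.79 [491.5 218.8  78. ] F [0.6 2.8 8.8] M [ 0.48  0.05 -0.04] w 14.7 ff 61.793843507766724
```

The bar is gripped (width 15, 60 N) and pressed about 11.5 mm, with a spring force of 9 N. Now I'll turn clockwise in steps, centred on the self-aligned position.

```bash
python3 - <<'E'
from h import *
c=np.array([491.6,219.2])
manip.line_to(P(75,c),vel=30); show("dn")
for d in(.3,.6,.9,1.2,1.4,1.54):
    manip.line_to(P(75,c),vel=30,orientation=Q(TH+K-d)) if False else manip.reach(P(75,c),Q(TH+K-d))
    s=show(d)
    if np.linalg.norm(s["wrist_force"])>40 or abs(s["moment"][2])>2: print("STOP");break
q=s["tool_rot"];print("yaw turned",(TH+K-2*np.arctan2(q[2],q[1])+np.pi)%(2*np.pi)-np.pi)
E
```

```text
dn 9.04 [491.7 219.   76.4] F [-1.3  0.4 10.1] M [-0.06  0.47  0.03] w 14.6 ff 61.843721866607666
0.3 9.43 [491.3 218.7  76.4] F [-2.1 -0.1 10. ] M [-0.25  0.71 -0.05] w 14.9 ff 61.97941303253174
0.6 9.81 [490.9 218.6  76.4] F [-3.7 -0.3 11.2] M [-0.24  0.98 -0.07] w 15.2 ff 62.1363365650177
0.9 10.19 [490.4 218.6  76.3] F [-4.5 -0.8 12.2] M [-0.25  1.32  0.01] w 14.6 ff 62.28719651699066
1.2 10.57 [489.9 218.8  76.4] F [-5.7 -0.8 13.6] M [-0.18  1.51 -0.  ] w 14.7 ff 62.41429567337036
1.4 10.88 [489.6 218.9  76.4] F [-5.4 -0.2 13.5] M [-0.13  1.65 -0.03] w 15.2 ff 62.474218010902405
1.54 11.14 [489.5 219.1  76.3] F [-6.7 -0.7 13.5] M [0.   1.83 0.04] w 14.9 ff 62.504271268844604
yaw turned 1.5403480460065042
```

```bash
python3 - <<'E'
from h import *
import cv2
manip.line_to([489.6,219,77],vel=30)
manip.command_gripper(60); show("rel")
p=manip.state()["tcp_pos"]
manip.line_to([p[0],p[1],190],vel=120); s=show("up")
manip.reach([225,600,200],Q(2.79)); show("away"); manip.sleep(.3)
a=manip.capture("top");b=manip.capture("side")
cv2.imwrite("pics/e.png",np.hstack([cv2.resize(a[145:235,130:220,::-1],(400,400),interpolation=2),cv2.resize(b[125:205,235:315,::-1],(400,400),interpolation=2)]))
E
```

```text
rel 11.89 [489.4 218.7  76.7] F [ 0.4 -0.4 -0.1] M [-0.09 -0.02  0.02] w 59.6 ff 0.0
up 12.98 [488.9 218.4 189.1] F [-1.7  0.6 -0.7] M [-0.01  0.02  0.01] w 60.3 ff 0.0
away 14.68 [227.  599.1 200. ] F [ 0.8  0.5 -0.4] M [-0.02  0.06 -0.02] w 60.2 ff 0.0
```

View pics/e.png

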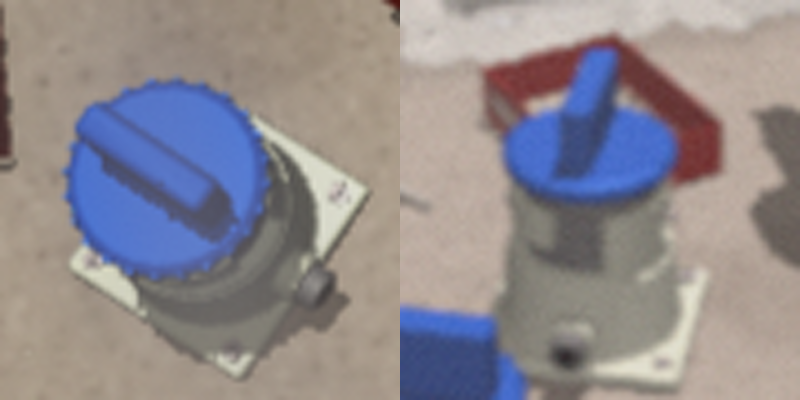

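The bar now lies along the port line. The flange centre moved about 0.5 px in the top view, from (167.3,184.6) to (167.8,185.1), which matches 3 mm down (9 mm would shift it about 1.2 px). That means the cap has sprung into its notch, so I'm handing in.

```bash
python3 -c "
from rig import manip
print(manip.finish_job())"
```

```text
the job is handed in; nothing more can be done
None
```

The blue cap was pressed, turned 1.54 rad clockwise and released; in the last pictures it sits about 3 mm down with its bar along the ports, as it should when locked. The grey cap was never touched, and the job is handed in (no verdict was returned).

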